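Cover the loaded vial tray

TASK

Two vial trays on the lab counter stand with their blue sliding covers open: one holds red-capped vials, the other is empty. Slide the cover of the tray with the vials fully shut, then let go of it. Leave the empty tray's cover open as it is.

Things in the scene. Friction and masses are not known exactly. Their poses are not given: they have to be found in the camera images.
- loaded_cover (a joint): Blue cover of the tray with the vials: metres open, 0 = shut at its end stop, 0.096 = fully open; starts 0.070 to 0.096 open, falls as the cover moves along its grip's +x. About 2 N of friction; stays where left. Five amber vials with red caps, 22 mm wide, 38 tall, stand below cover level in the compartment, the tray's far half.
- loaded_grip (a point): centre of the black upright grip block amid the loaded tray's cover: 16 mm thick along the slide, 45 wide across it, 40 tall (sides upright, 55 to 95 mm above bench). x: closing direction, level, roughly away from robot (within 26 degrees); y across; z up. Cover plate 104 long x 96 x 5, top face 55 above bench. White tray fixed to bench, 220 x 111 x 50, a rail 62 high along each long side.
- empty_cover (a joint): Blue cover of the empty tray: metres open, 0 = shut at its end stop, 0.096 = fully open; starts 0.070 to 0.096 open, falls as the cover moves along its grip's +x. About 2 N of friction; stays where left. This tray is the same in shape and colours as the loaded one, but no vials are in it.
- empty_grip (a point): centre of the black upright grip block amid the empty tray's cover: 16 mm thick along the slide, 45 wide across it, 40 tall (sides upright, 55 to 95 mm above bench). x: closing direction, level, roughly away from robot (within 26 degrees); y across; z up. Cover and tray sizes as for the loaded one.
Mind the look-alikes: they are no part of the job. Leave any purple look-alike of the part that bears loaded_cover alone.

How it is judged:
At the end, for the whole second after the job is handed in: The cover of the tray with the vials is shut to within 12 mm of its end stop and at rest, and the empty tray's cover is within 15 mm of where it started (value of joint loaded_cover below 0.012 m and velocity of joint loaded_cover between -0.01 and 0.01 m/s and distance of empty_grip from where it was at the start of the episode below 0.015 m); the robot touches nothing.
It fails at once if the empty tray's cover is moved by more than 15 mm (distance of empty_grip from where it was at the start of the episode above 0.015 m).
It also fails if it takes over 32 s, if anything falls off the work surface, if the arm or the gripper's body presses on something with over 40 N, if the wrist force passes 120 N, or if a joint passes its speed limit or range.

ROBOT

A 6-joint arm with a two-finger parallel gripper is mounted at the origin on the work surface. World frame = base frame: x ahead of the robot, y to its left, z up, the work surface at z = 0. Lengths are in m, angles in rad, forces in N, time in s.
With the tool pointing down it reaches from about 0.3 to 0.875 m from the base axis. Payload 6.4 kg.
Tool frame: the origin (TCP) lies on the centre line of the jaws, within the pads' length; the fingertips stand 17 mm ahead of it and the grasp point (between the pads) lies 2 mm behind it; z points along the fingers, x is the direction in which the jaws open and shut, and the axes are right-handed (so a half turn about z gives the same grasp; the last joint's range is limited). The gripper opens to 85 mm and grips with 20 to 120 N. Pads are 22 mm wide; open, the fingers measure 114 mm over their backs; the gripper's body (76 mm by 85 mm) begins 54 mm behind the grasp point. The pads swing forward as they close: fully open they stand 13 mm farther back than shut.
Start: joints at [-1.488, 0.181, 1.607, -0, 1.354, -0.206], TCP at [0.164, -0.551, 0.248] pointing down, gripper open.
Joint ranges: [-2.99, 2.99], [-0.89, 2.07], [0.3, 2.58], [-1.14, 4.28], [0, 2.63], [-3.12, 3.12]. Speed limits (rad/s): [2.57, 2.57, 3.01, 3.14, 3.14, 3.14].

INTERFACE

Orientations are given as a unit quaternion [w, x, y, z].
In Python, from bench import ctrl gives the robot as it stands.
- The arm moves only by the tool servo_tool, never from a script. Its argument "increments" is text: rows parted by semicolons, each of 5 numbers parted by spaces: the shift along the tool's x, y, z in cm, then the turn about the tool's z in rad, then the opening, from 0 (shut) to 1 (fully open). In form: dx dy dz yaw gripper; .... A call has 1 to 10 rows; each row shifts and turns the commanded pose from where the row before left it, along the tool's axes as they then stand; what a row does not reach is not made up. A row lasts 1/8 s, in which the tool goes at most 62.5 mm and 10.7 degrees, less where a joint would pass 70% of its speed; a pose out of reach is approached as far as the arm can. A call is refused whole if a number of a shift passes 6.25 or a number of a turn 0.188, either way. A call with a gripper value outside its range is refused whole. The fingers move at their own pace and stop on an object; the grip force is fixed at half the most. Time passes only in rows, so rows that do not move let the fingers close. It gives the time, the measured TCP pose, the force and the opening at its end, in the units of the state.
- ctrl.get_obs(): the state, without advancing time (a new reading comes with each control period).
- ctrl.camera(name): name is "side" or "top"; returns (picture, depth): 400x640x3 uint8, red, green, blue; 400x640 float32, m along the optical axis (not along the pixel's ray), 0 where there is no reading.
- ctrl.camera_params(name): a dict with "mtx" (3x3 intrinsics, pixels), "distortion" ([k1, k2, p1, p2, k3] as OpenCV has them; the pictures are not rectified), "position" and "attitude" of the camera in the world. Camera axes: x right, y down, z forward; pixel columns grow to the right and rows downward; lengths in m; the calibration is good to about 2 mm. A picture is of the moment at which its call begins. camera_params takes no time and is no camera call.
- ctrl.hand_in(): hands the job in, once; it reports no verdict.
The state is a dict: "time_s": time; "q": joint angles; "dq": joint speeds; "joint_efforts": joint torques, N m; "eef_pos": TCP position; "eef_rot": TCP orientation; "wrist_force": force on the tool from outside, world axes, zero at the start; "torque": the same for the moment, N m; "opening": opening from 0.0 (shut) to 1.0 (fully open).
Only numpy, scipy, OpenCV 4.12 (cv2) and the standard library are available. Lean on these libraries where they do the work, as an engineer would, in place of code of your own. Each camera call takes 0.05 s, during which the arm holds its last target.

## Working session

There is one attempt and no reset: what is moved stays moved. The work goes in short steps, Python scripts to look and compute and a tool call to move; the robot and the scene stay as the last step left them, time stands still between calls to the robot, and variables do not carry over. Pictures are saved under pics/ and viewed, and the job is handed in when it is done.

Besides the shell and the picture viewer there is one more tool, called after "Call:" in YAML: its name, and indented under it one key for each argument. servo_tool: Moves the arm, as the interface text tells. Its arguments: {"type":"object","properties":{"increments":{"type":"string"}},"required":["increments"]}

```bash
mkdir -p pics
cat > h.py <<'E'
from bench import ctrl
import numpy as np, cv2
E
python3 - <<'E'
from h import *
for n in("top","side"):
    p,d=ctrl.camera(n); cv2.imwrite(f"pics/{n}0.png",p[:,:,::-1]); np.savez(f"{n}0.npz",p=p,d=d)
    print(ctrl.camera_params(n))
print(ctrl.get_obs())
E
```

```text
{'mtx': array([[365.13384562,   0.        , 321.4927896 ],
       [  0.        , 365.13384562, 200.1064632 ],
       [  0.        ,   0.        ,   1.        ]]), 'distortion': array([-0.00416798,  0.        ,  0.        ,  0.        ,  0.        ]), 'position': array([ 0.35967296, -0.05213719,  0.72751896]), 'attitude': array([-0.03999237,  0.71392307, -0.69837078,  0.03150738])}
{'mtx': array([[386.08258837,   0.        , 319.97768694],
       [  0.        , 386.08258837, 203.78272529],
       [  0.        ,   0.        ,   1.        ]]), 'distortion': array([-0.03587868,  0.        ,  0.        ,  0.        ,  0.        ]), 'position': array([ 0.41562874, -0.61203011,  0.735565  ]), 'attitude': array([-0.3450433 ,  0.93801331, -0.0327618 ,  0.00167687])}
{'time_s': 0.1, 'q': array([-1.48829739e+00,  1.81471718e-01,  1.60791410e+00, -5.16765332e-06,
        1.35378166e+00, -2.06300957e-01]), 'dq': array([ 0.00086102,  0.00031413, -0.00390399,  0.00054787, -0.00142767,
        0.00037481]), 'joint_efforts': array([ 4.59996718e-04, -4.45876050e+01, -3.52239060e+01, -2.76186111e-04,
        4.08660999e-03,  6.16515138e-06]), 'eef_pos': array([ 0.16373651, -0.55070615,  0.24746847]), 'eef_rot': array([-5.88491597e-04,  8.01499312e-01, -5.97995177e-01, -5.23165474e-04]), 'wrist_force': array([ 0.43109155, -0.22204565, -0.66902708]), 'torque': array([-0.04090477, -0.01372362,  0.04276229]), 'opening': 0.9997044071349269}
```

View pics/top0.png

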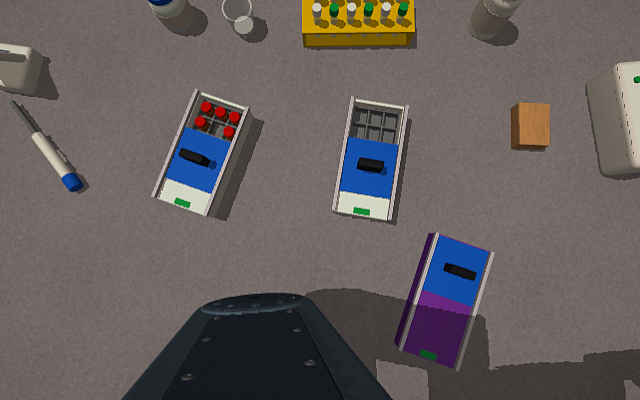

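View pics/side0.png

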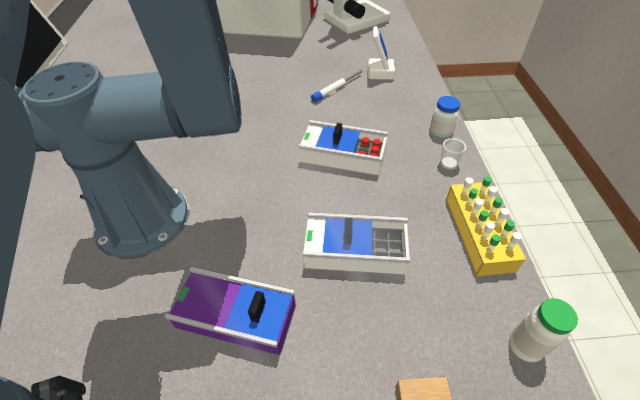

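The top view shows the loaded tray (red caps) at about (205,150) with its grip at (197,157). The empty tray is at (370,160) and the purple look-alike at (445,300). The side view agrees, with the loaded tray at (345,145).

```bash
cat >> h.py <<'E'
from scipy.spatial.transform import Rotation as R
def cast(n,uv,z):
    c=ctrl.camera_params(n); q=c["attitude"]; Rm=R.from_quat(np.r_[q[1:],q[0]]).as_matrix()
    p=cv2.undistortPoints(np.float64(uv).reshape(-1,1,2),c["mtx"],c["distortion"]).reshape(-1,2)
    r=np.c_[p,np.ones(len(p))]@Rm.T
    return c["position"]+r*((z-c["position"][2])/r[:,2])[:,None]
def depthpts(n,uv,d):
    c=ctrl.camera_params(n); q=c["attitude"]; Rm=R.from_quat(np.r_[q[1:],q[0]]).as_matrix()
    uv=np.float64(uv)
    p=cv2.undistortPoints(uv.reshape(-1,1,2),c["mtx"],c["distortion"]).reshape(-1,2)
    z=d[uv[:,1].astype(int),uv[:,0].astype(int)]
    return c["position"]+(np.c_[p,np.ones(len(p))]*z[:,None])@Rm.T
def measure(n,roi,p,d):
    u0,u1,v0,v1=roi
    m=np.zeros(p.shape[:2],bool); m[v0:v1,u0:u1]=1
    I=p.astype(int)
    blue=m&(I[...,2]>120)&(I[...,0]<80)&(I[...,2]-I[...,0]>80)
    vv,uu=np.nonzero(blue); P=cast(n,np.c_[uu,vv],0.055)
    h=cv2.convexHull(P[:,:2].astype(np.float32)); print(n,"blue",len(P),cv2.minAreaRect(h))
    blk=m&(I.max(2)<60)
    vv,uu=np.nonzero(blk); D=depthpts(n,np.c_[uu,vv],d)
    s=(D[:,2]>0.088)&(D[:,2]<.105)
    print("grip top px",s.sum(),"z",np.median(D[s,2]) if s.any() else D[:,2])
    T=cast(n,np.c_[uu,vv][s],0.095)[:,:2]
    print(cv2.minAreaRect(T.astype(np.float32)),T.mean(0),D[s].mean(0))
E
python3 - <<'E'
from h import *
rois={"top":[(140,270,80,225),(325,415,90,225)],"side":[(295,392,115,178),(300,415,205,275)]}
for n in rois:
    f=np.load(n+"0.npz")
    for r in rois[n]: print(r); measure(n,r,f["p"],f["d"])
# tray long rail edges in top: far corners loaded
print(cast("top",[[197,91],[248,107],[155,196],[209,214]],0.062)[:,:2])
E
```

```text
(140, 270, 80, 225)
top blue 2260 ((0.4995841681957245, 0.19144228100776672), (0.09330586344003677, 0.10236863791942596), 71.43116760253906)
grip top px 223 z 0.09423578377318986
((0.4978930354118347, 0.18925267457962036), (0.045680366456508636, 0.016092779114842415), 71.21688842773438) [0.49780771 0.18883652] [0.497987   0.18915126 0.09415798]
(325, 415, 90, 225)
top blue 2363 ((0.4916088283061981, -0.12935227155685425), (0.09464342892169952, 0.10334157943725586), 81.55355834960938)
grip top px 229 z 0.09408120796432395
((0.49007776379585266, -0.12881015241146088), (0.04434061050415039, 0.016442911699414253), 81.51592254638672) [ 0.49013747 -0.12887148] [ 0.49035205 -0.12899664  0.09394845]
(295, 392, 115, 178)
side blue 643 ((0.501661479473114, 0.19328269362449646), (0.08425585180521011, 0.10212382674217224), 71.7259750366211)
grip top px 59 z 0.09527575880776018
((0.4973011016845703, 0.1813107430934906), (0.050815463066101074, 0.01331174187362194), 71.12336730957031) [0.49836737 0.18369907] [0.49837714 0.1837609  0.09493812]
(300, 415, 205, 275)
side blue 124 ((0.4497973322868347,
[... 291 characters left out ...]
^^^^^^^^^^^^^^^
  File "h.py", line 12, in depthpts
    p=cv2.undistortPoints(uv.reshape(-1,1,2),c["mtx"],c["distortion"]).reshape(-1,2)
      ~~~~~~~~~~~~~~~~~~~^^^^^^^^^^^^^^^^^^^^^^^^^^^^^^^^^^^^^^^^^^^^^
cv2.error: OpenCV(4.12.0) /io/opencv/modules/calib3d/src/undistort.dispatch.cpp:347: error: (-215:Assertion failed) CV_IS_MAT(_src) && CV_IS_MAT(_dst) && (_src->rows == 1 || _src->cols == 1) && (_dst->rows == 1 || _dst->cols == 1) && _src->cols + _src->rows - 1 == _dst->rows + _dst->cols - 1 && (CV_MAT_TYPE(_src->type) == CV_32FC2 || CV_MAT_TYPE(_src->type) == CV_64FC2) && (CV_MAT_TYPE(_dst->type) == CV_32FC2 || CV_MAT_TYPE(_dst->type) == CV_64FC2) in function 'cvUndistortPointsInternal'
```

Call:
servo_tool:
  increments: "0 0 0 -0.16 1;0 0 0 -0.16 1;0 0 0 -0.16 1;0 0 0 -0.16 1;0 0 0 -0.16 1;0 0 0 -0.155 1;0 0 0 0 1"

```text
time_s: 0.98
eef_pos: [0.1637, -0.5509, 0.2478]
eef_rot: [-0.0, 0.987, -0.163, -0.0]
wrist_force: [-0.4, -0.3, 0.6]
opening: 0.998
```

Call:
servo_tool:
  increments: "0.8 -4.5 0 0 1;0.8 -4.5 0 0 1;0.8 -4.5 0 0 1;0.8 -4.5 0 0 1;0.8 -4.5 0 0 1;0.8 -4.5 0 0 1;0.8 -4.5 0 0 1;0.8 -4.5 0 0 1;0.8 -4.5 0 0 1;0.6 -4.5 0 0 1"

```text
time_s: 2.22
eef_pos: [0.3827, -0.1487, 0.2484]
eef_rot: [0.0, 0.986, -0.165, 0.0]
wrist_force: [-0.1, -0.1, 0.8]
opening: 1.004
```

Call:
servo_tool:
  increments: "0 -4.5 0 0 1;0 -4.5 0 0 1;0 -4.5 0 0 1;0 -4.5 0 0 1;0 -4.5 0 0 1;0 -4.5 0 0 1;0 -4.5 0 0 1;0 -3.5 0 0 1;0 0 0 0 1;0 0 0 0 1"

```text
time_s: 3.48
eef_pos: [0.4942, 0.1809, 0.2479]
eef_rot: [0.0, 0.987, -0.163, -0.0]
wrist_force: [-0.2, -0.4, -0.4]
opening: 0.999
```

```bash
cat >> h.py <<'E'
def delta(g,ang):
    o=ctrl.get_obs(); q=o["eef_rot"]; M=R.from_quat(np.r_[q[1:],q[0]]).as_matrix()
    print("t",o["time_s"],"pos",o["eef_pos"],"ang",np.degrees(np.arctan2(M[1,0],M[0,0])),"z",M[:,2],"F",o["wrist_force"],"op",o["opening"])
    print("delta tool cm",(M.T@(np.array(g)-o["eef_pos"]))*100,"yaw", -(np.radians(ang)-np.arctan2(M[1,0],M[0,0])))
E
python3 -c "
from h import *
delta([.498,.189,.083],-18.7)"
```

```text
t 3.475 pos [0.49418822 0.18090822 0.24791828] ang -18.816409879075728 z [-9.24908892e-04 -5.53197096e-04 -9.99999419e-01] F [-0.18175977 -0.4194539  -0.38829314] op 0.9988839667354913
delta tool cm [ 0.11131285 -0.90243239 16.49101836] yaw -0.002031735671719881
```

Call:
servo_tool:
  increments: "0.1 -0.9 2.5 0 1;0 0 3 0 1;0 0 3 0 1;0 0 2.5 0 1;0 0 2 0 1;0 0 1.5 0 1;0 0 1 0 1;0 0 0.7 0 1;0 0 0 0 1;0 0 0 0 1"

```text
time_s: 4.72
eef_pos: [0.4989, 0.1897, 0.0868]
eef_rot: [-0.0, 0.987, -0.163, 0.0]
wrist_force: [0.3, 0.0, 0.4]
opening: 0.996
```

Call:
servo_tool:
  increments: "0 0 0 0 0;0 0 0 0 0;0 0 0 0 0;0 0 0 0 0;0 0 0 0 0;0 0 0 0 0;0 0 0 0 0;0 0 0 0 0"

```text
time_s: 5.72
eef_pos: [0.4987, 0.1895, 0.0866]
eef_rot: [-0.0, 0.987, -0.163, 0.0]
wrist_force: [-1.4, -1.4, 4.0]
opening: 0.173
```

Call:
servo_tool:
  increments: "0.7 0 0 0 0;0.7 0 0 0 0;0.7 0 0 0 0;0.7 0 0 0 0;0.7 0 0 0 0;0.7 0 0 0 0;0.7 0 0 0 0;0.6 0 0 0 0;0 0 0 0 0;0 0 0 0 0"

```text
time_s: 6.98
eef_pos: [0.5512, 0.172, 0.0866]
eef_rot: [-0.0, 0.987, -0.163, 0.001]
wrist_force: [1.8, -0.1, 4.2]
opening: 0.177
```

Run:
```python
from h import *
delta([.498,.189,.087],-18.7)
for n in("top","side"):
    p,d=ctrl.camera(n); cv2.imwrite(f"pics/{n}1.png",p[:,:,::-1])
```

```text
t 6.975 pos [0.55115104 0.17196324 0.08656904] ang -18.740208944426147 z [ 1.57670348e-03  1.80664797e-04 -9.99998741e-01] F [ 1.77994075 -0.08520736  4.21853986] op 0.17670011084823062
delta tool cm [-5.58060991  0.09423354 -0.05116862] yaw -0.0007017784689876683
```

View pics/side1.png

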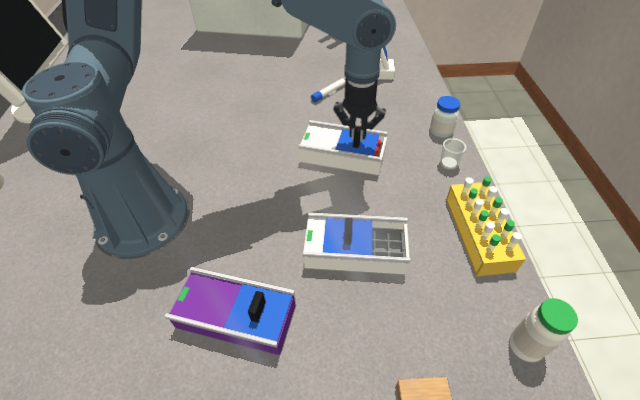

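The side view shows the grip at (357,135) held between the jaws. The cover has moved with it, and a sliver of red caps at (378,146) is still open. I'll go on in small steps until it reaches the stop.

Call:
servo_tool:
  increments: "0.4 0 0 0 0;0.4 0 0 0 0;0.4 0 0 0 0;0 0 0 0 0"

```text
time_s: 7.58
eef_pos: [0.5619, 0.1684, 0.0866]
eef_rot: [-0.0, 0.987, -0.163, -0.0]
wrist_force: [0.7, 1.1, 5.9]
opening: 0.173
```

Call:
servo_tool:
  increments: "0.3 0 0 0 0;0.3 0 0 0 0;0 0 0 0 0"

```text
time_s: 7.95
eef_pos: [0.5674, 0.1665, 0.0866]
eef_rot: [-0.0, 0.987, -0.163, -0.0]
wrist_force: [0.3, 1.9, 6.6]
opening: 0.17
```

Call:
servo_tool:
  increments: "0.25 0 0 0 0;0.25 0 0 0 0;0 0 0 0 0"

```text
time_s: 8.32
eef_pos: [0.5688, 0.1661, 0.0865]
eef_rot: [-0.0, 0.987, -0.162, -0.004]
wrist_force: [-14.7, 4.4, 16.7]
opening: 0.176
```

Call:
servo_tool:
  increments: "0.2 0 0 0 0;0 0 0 0 0"

```text
time_s: 8.57
eef_pos: [0.5689, 0.166, 0.0864]
eef_rot: [-0.0, 0.987, -0.162, -0.006]
wrist_force: [-21.5, 5.3, 22.5]
opening: 0.174
```

Call:
servo_tool:
  increments: "-0.4 0 0 0 0;0 0 0 0 1;0 0 0 0 1;0 0 0 0 1;0 0 0 0 1;0 0 0 0 1;0 0 0 0 1"

```text
time_s: 9.45
eef_pos: [0.5704, 0.1651, 0.0863]
eef_rot: [0.0, 0.987, -0.163, -0.0]
wrist_force: [0.9, -0.4, 0.2]
opening: 1.0
```

Hit a hard stop and released. Next I'll rise and move aside to see.

Call:
servo_tool:
  increments: "0 0 -1 0 1;0 0 -2 0 1;0 0 -3 0 1;0 0 -4 0 1;0 0 -4 0 1;0 0 -2 0 1;0 4 0 0 1;0 5 0 0 1;0 5 0 0 1;0 5 0 0 1"

```text
time_s: 10.7
eef_pos: [0.5091, -0.0161, 0.2483]
eef_rot: [0.0, 0.987, -0.163, 0.001]
wrist_force: [0.5, 0.4, -0.2]
opening: 1.0
```

Call:
servo_tool:
  increments: "0 5 0 0 1;0 5 0 0 1;0 5 0 0 1;0 5 0 0 1;0 5 0 0 1;0 5 0 0 1;0 5 0 0 1;0 0 0 0 1;0 0 0 0 1"

```text
time_s: 11.82
eef_pos: [0.397, -0.346, 0.2473]
eef_rot: [0.0, 0.987, -0.163, 0.0]
wrist_force: [0.5, -0.1, 0.1]
opening: 0.999
```

Run:
```python
from h import *
for n in("top","side"):
    p,d=ctrl.camera(n); cv2.imwrite(f"pics/{n}2.png",p[:,:,::-1]); np.savez(f"{n}2.npz",p=p,d=d)
try: measure("top",(140,270,60,225),*[np.load("top2.npz")[k] for k in "pd"])
except Exception as e: print(e)
try: measure("top",(325,415,90,225),*[np.load("top2.npz")[k] for k in "pd"])
except Exception as e: print(e)
```

```text
top blue 2137 ((0.5677595734596252, 0.16825784742832184), (0.09280123561620712, 0.10300218313932419), 71.41151428222656)
grip top px 220 z 0.09421401215151243
((0.5659353733062744, 0.16641414165496826), (0.04579417034983635, 0.01660907082259655), 71.16993713378906) [0.56609619 0.16603593] [0.56642114 0.16637869 0.09399366]
top blue 2352 ((0.4914529621601105, -0.12925833463668823), (0.09450308978557587, 0.10300401598215103), 81.55461883544922)
grip top px 230 z 0.09396290904358684
((0.49007776379585266, -0.12881015241146088), (0.04434061050415039, 0.016442911699414253), 81.51592254638672) [ 0.49014415 -0.12897233] [ 0.49037937 -0.12911111  0.093844  ]
```

View pics/top2.png

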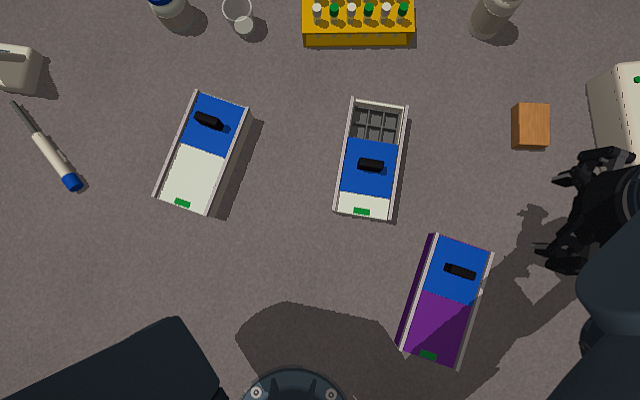

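View pics/side2.png

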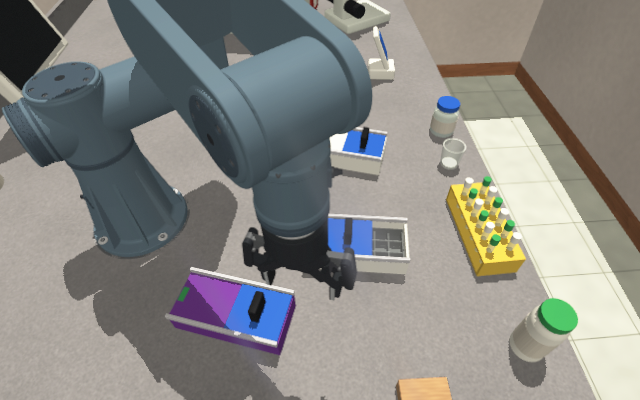

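The top view shows the loaded tray's cover at (215,122), flush with the far end and with no red caps showing. The empty tray's cover at (370,165) and the purple look-alike haven't moved.

```bash
python3 -c "
from h import *
print(ctrl.hand_in(), ctrl.get_obs()['wrist_force'])"
```

```text
the job is handed in; nothing more can be done
the job is handed in; nothing more can be done
```

The loaded tray's cover is shut against its end stop and released. I gripped its block, slid it along the closing direction, then backed off, opened the jaws and moved the arm clear. I handed the job in at about 12 s of the 32 s allowed.

- **Loaded cover:** the force rose to about 22 N with no further travel, so I took that as the end stop. The top camera puts the grip's travel at about 72 mm, within the 70–96 mm expected. The arm's own reading was about 74 mm when it hit the stop. The cover now sits flush over the compartment and no red caps show.
- **Empty tray:** its grip measured within 0.2 mm of its starting position.
- **Purple look-alike:** it looks unmoved in the pictures.
- **Contact:** the wrist force was about 0 N after release and again before hand-in.
- **Failed check:** at the start, the side camera's measurement of the empty tray failed because too few of its pixels matched the colour masks. I used the top camera for that tray instead. For the loaded tray, the side camera's grip position was about 5 mm off the top camera's, so I relied on the top one there too.

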